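Clip the craft box shut

TASK

Shut the lid of the storage box, then fold its three clip flaps down one by one around the rim until every one has clicked home and stays there. Push gently, feeling for each click (more than 20 N breaks the plastic), leave the things around it where they are, and let go of everything at the end.

Things in the scene. Friction and masses are not known exactly. Their poses are not given: they have to be found in the camera images.
- box: Clear plastic storage box with a white lid, too heavy to shift: 180 mm (its x) by 260 mm (its y), 110 mm high to the rim, 120 mm to the top of the closed lid. Origin: centre of the underside; z up; the lid's hinge runs along y on the +x rim.
- lid (a joint): Lid angle, rad: 0 = fully shut, grows as the lid rises. A stiff friction hinge: the lid stays where it is left and yields to 1 to 4 N near its free edge; at 0 it meets a firm rubber seal.
- lid_press (a point): Point on the lid's upper face, 150 mm from its hinge line and midway along it, a good place to press. The lid is 10 mm thick and flat, and moves with this point.
- clip_front (a joint): Clip flap on the side away from the lid's own hinge (box -x side): angle, rad; about 1.57 sticks straight out, 0 hangs straight down by the wall. Stays where left. With the lid shut, pushing it in meets a springy catch between 0.1 and 0.25, takes 7 to 14 N at its lower end to ride over it, then clicks to a firm stop: home, hidden, -0.07 to 0.07 (3 mm in or out). Short of the click it slips back out to 0.1 or more.
- clip_front_hinge (a point): Middle of that flap's hinge line, fixed on the lid, 11 mm outside the box wall, 116 mm above the table with the lid shut. The flap: grey plate 50 mm wide along the edge, reaching 52 mm from the hinge line, its last 14 mm a thumb tab; hanging at 0 the plate's outer face is 6 mm and the tab's 14 mm outside the hinge line. Push on the tab. Over 20 N on box, lid or clip breaks it.
- clip_left (a joint): Clip flap on the box's +y side: angle, rad; about 1.57 sticks straight out, 0 hangs straight down by the wall. Stays where left. With the lid shut, pushing it in meets a springy catch between 0.1 and 0.25, takes 7 to 14 N at its lower end to ride over it, then clicks to a firm stop: home, hidden, -0.07 to 0.07 (3 mm in or out). Short of the click it slips back out to 0.1 or more.
- clip_left_hinge (a point): Middle of that flap's hinge line, fixed on the lid, 11 mm outside the box wall, 116 mm above the table with the lid shut. The flap: grey plate 50 mm wide along the edge, reaching 52 mm from the hinge line, its last 14 mm a thumb tab; hanging at 0 the plate's outer face is 6 mm and the tab's 14 mm outside the hinge line. Push on the tab. Over 20 N on box, lid or clip breaks it.
- clip_right (a joint): Clip flap on the box's -y side: angle, rad; about 1.57 sticks straight out, 0 hangs straight down by the wall. Stays where left. With the lid shut, pushing it in meets a springy catch between 0.1 and 0.25, takes 7 to 14 N at its lower end to ride over it, then clicks to a firm stop: home, hidden, -0.07 to 0.07 (3 mm in or out). Short of the click it slips back out to 0.1 or more.
- clip_right_hinge (a point): Middle of that flap's hinge line, fixed on the lid, 11 mm outside the box wall, 116 mm above the table with the lid shut. The flap: grey plate 50 mm wide along the edge, reaching 52 mm from the hinge line, its last 14 mm a thumb tab; hanging at 0 the plate's outer face is 6 mm and the tab's 14 mm outside the hinge line. Push on the tab. Over 20 N on box, lid or clip breaks it.
- dispenser: Blue tape dispenser, 150 by 60 mm, 86 mm high, loose bystander; origin at the centre of its underside.
- glue: White glue bottle, 48 mm across, 110 mm high, loose bystander; origin at the centre of its underside.
- tray: Shallow red two-part tray, 120 by 160 mm, 30 mm high, loose bystander; origin at the centre of its underside.

How it is judged (in metres and radians):
On the way:
1. the lid is fully shut while all three clips still stand open (value of joint lid below 0.02 rad and value of joint each of clip_front, clip_left, clip_right above 0.3 rad), for 0.2 s.
At the end, for the whole second after the job is handed in: The lid is shut (joint below 0.02 rad) and all three clips are latched, each below 0.08 rad, with nothing held or pressed (value of joint lid below 0.02 rad and value of joint each of clip_front, clip_left, clip_right below 0.08 rad); the robot touches nothing.
It fails at once if the robot presses on the box, lid or clips with more than 20 N (contact force between box and the fingers above 20 N or contact force between box and the arm above 20 N).
It fails at once if a bystander is moved by more than 20 mm (distance of any of dispenser, glue, tray from where it was at the start of the episode above 0.02 m).
It also fails if it takes over 69 s, if anything falls off the work surface, if the arm or the gripper's body presses on something with over 40 N, if the wrist force passes 120 N, or if a joint passes its speed limit or range.

ROBOT

A 6-joint arm with a two-finger parallel gripper is mounted at the origin on the work surface. World frame = base frame: x ahead of the robot, y to its left, z up, the work surface at z = 0. Lengths are in mm, angles in rad, forces in N, time in s.
With the tool pointing down it reaches from about 350 to 975 mm from the base axis. Payload 7.1 kg.
Tool frame: the origin (TCP) lies at the very end of the fingers, on their centre line; the grasp point (between the pads) lies 19 mm behind it; x points along the fingers, y is the direction in which the jaws open and shut, and the axes are right-handed (so a half turn about x gives the same grasp; the last joint's range is limited). The gripper opens to 88 mm and grips with 3 to 60 N. Pads are 20 mm wide; open, the fingers measure 115 mm over their backs; the gripper's body (75 mm by 178 mm) begins 61 mm behind the grasp point.
Start: joints at [-1.361, 0.423, 1.63, -0, 1.089, -0.019], TCP at [141.775, -608.691, 222.675] pointing down, gripper open.
Joint ranges: [-3, 3], [-0.9, 2.11], [0.09, 2.58], [-1.31, 4.45], [0.11, 2.69], [-2.54, 2.54]. Speed limits (rad/s): [2.39, 2.39, 3.01, 3.14, 3.14, 3.14].

INTERFACE

Orientations are given as a rotation vector (axis times angle).
In Python, from workcell import ctrl gives the robot as it stands. The module is installed in compiled form; this text tells all that it offers.
- The arm moves only by the tool carry_out, never from a script. Its argument "commands" is a list of rows, each a list of 6 numbers: the shift along the tool's x, y, z in m, then the turn, a rotation vector about the tool's x, y, z in degrees. In form: [[tx, ty, tz, rx, ry, rz], ...]. A call has 1 to 8 rows; each row shifts and turns the pose as measured when the row begins, along the tool's axes as they then stand; what a row does not reach is not made up. A row lasts 1/8 s, in which the tool goes at most 62.5 mm and 10.7 degrees, less where a joint would pass 70% of its speed; a pose out of reach is approached as far as the arm can. A call with a gripper value outside its range is refused whole. "grip" is the closure, from 0 (fully open) to 1 (shut), set as the call begins (left out, the last holds). The fingers move at their own pace and stop on an object; the grip force is fixed at half the most. Time passes only in rows, so rows that do not move let the fingers close. It gives the time, the measured TCP pose, the force and the opening at its end, in the units of the state.
- ctrl.get_obs(): the state, without advancing time (a new reading comes with each control period).
- ctrl.get_image(name): name is "scene" or "side" or "wrist"; returns a dict with "pixels" (384x512x3 uint8, blue, green, red), "intrinsics" (3x3 intrinsics, pixels), "rvec" (rotation vector, rad) and "tvec" (3), from world to camera coordinates, as OpenCV has them. Camera axes: x right, y down, z forward; pixel columns grow to the right and rows downward; lengths in mm; the calibration is good to about 2 mm. The wrist camera is an equidistant fisheye: a pixel r from the principal point sees the ray r / f radians off the axis. A picture is of the moment at which its call begins. There is no depth.
- ctrl.close_job(): hands the job in, once; it reports no verdict.
The state is a dict: "t": time; "qpos": joint angles; "qvel": joint speeds; "joint_torque": joint torques, N m; "ee_pos": TCP position; "orientation": TCP orientation; "ft_force": force on the tool from outside, world axes, zero at the start; "moment": the same for the moment, N m; "width": finger opening in mm.
Only numpy, scipy, OpenCV 4.12 (cv2) and the standard library are available. Lean on these libraries where they do the work, as an engineer would, in place of code of your own. Each camera call takes 0.05 s, during which the arm holds its last target. There are 200 camera calls.

## Working session

There is one attempt and no reset: what is moved stays moved. The work goes in short steps, Python scripts to look and compute and a tool call to move; the robot and the scene stay as the last step left them, time stands still between calls to the robot, and variables do not carry over. Pictures are saved under pics/ and viewed, about 8 in all and at most 12, crops included, and the job is handed in when it is done.

Besides the shell and the picture viewer there is one more tool, called after ">>>" as name(argument=value, ...) on one line, values as JSON. carry_out: Moves the arm, as the interface text tells. Its arguments: {"type":"object","properties":{"commands":{"type":"array"},"grip":{"type":"number"}},"required":["commands"]}

```bash
mkdir -p pics; python3 - <<'E'
from workcell import ctrl
import cv2,numpy as np
o=ctrl.get_obs();print({k:np.round(v,3) for k,v in o.items()})
for n in ["scene","side"]:
    d=ctrl.get_image(n);cv2.imwrite(f"pics/{n}0.png",d["pixels"])
    print(n,d["intrinsics"],d["rvec"],d["tvec"])
    np.savez(f"{n}.npz",K=d["intrinsics"],r=d["rvec"],t=d["tvec"])
E
```

```text
{'t': np.float64(0.0), 'qpos': array([-1.361,  0.424,  1.631, -0.   ,  1.089, -0.019]), 'qvel': array([-0.001, -0.001, -0.   , -0.   ,  0.   , -0.001]), 'joint_torque': array([ 1.0000e-03, -5.4462e+01, -2.7366e+01,  6.5000e-02,  2.3000e-02,
       -0.0000e+00]), 'ee_pos': array([ 141.671, -608.154,  221.9  ]), 'orientation': array([ 2.101,  0.243, -2.101]), 'ft_force': array([-0.411,  0.474, -0.486]), 'moment': array([-0.006, -0.019,  0.066]), 'width': np.float64(87.708)}
scene [[347.88968692   0.         251.58342156]
 [  0.         347.88968692 193.71724109]
 [  0.           0.           1.        ]] [ 1.32664847  2.39861355 -0.78629473] [ 277.96955983 -317.06057184 1409.00511325]
side [[398.5405694    0.         254.98628997]
 [  0.         398.5405694  198.05149659]
 [  0.           0.           1.        ]] [ 0.91067211 -2.29178665  1.30982081] [412.06776306 284.49766853 780.7518069 ]
```

View pics/scene0.png

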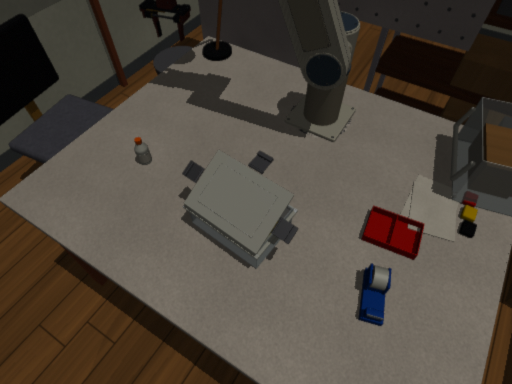

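View pics/side0.png

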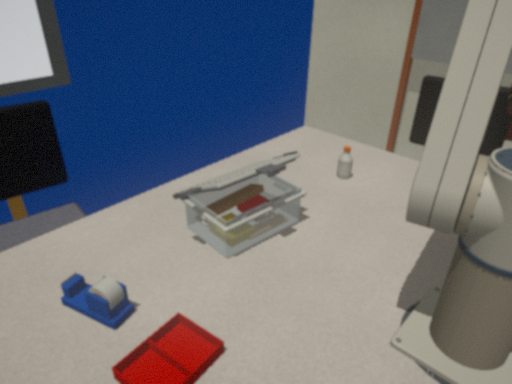

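The scene view has the box at about (240,205), with its clips at (262,161), (193,172) and (285,232). The hinge is on the side away from the robot. In the side view the lid is half open, and the bystanders are well clear. I'll zoom in next.

```bash
python3 - <<'E'
import cv2,numpy as np
a=cv2.imread("pics/scene0.png")[145:270,170:310];b=cv2.imread("pics/side0.png")[140:260,165:315]
a=cv2.resize(a,(560,500),interpolation=cv2.INTER_CUBIC);b=cv2.resize(b,(600,480),interpolation=cv2.INTER_CUBIC)
cv2.imwrite("pics/za.png",cv2.convertScaleAbs(a,alpha=1.5));cv2.imwrite("pics/zb.png",cv2.convertScaleAbs(b,alpha=1.3))
E
```

```text
(no output)
```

View pics/za.png

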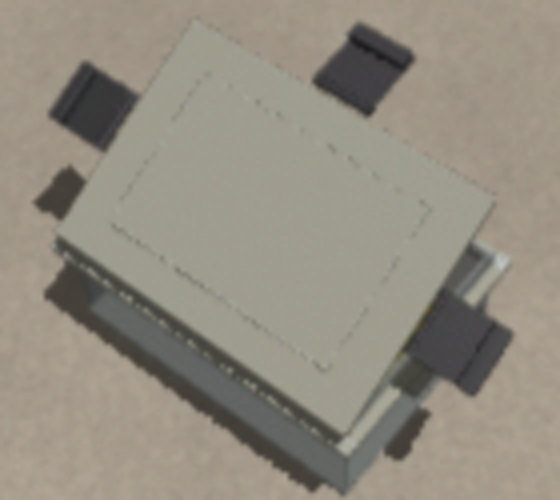

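View pics/zb.png

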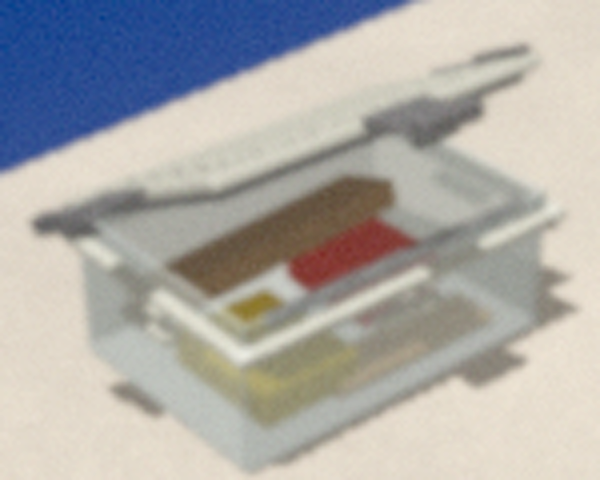

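```bash
cat > fit.py <<'E'
import cv2,numpy as np
from scipy.optimize import least_squares
C={n:np.load(n+".npz") for n in("scene","side")}
for n in C: print(n,"cam at",np.round(-cv2.Rodrigues(C[n]['r'])[0].T@C[n]['t'].ravel()))
proj=lambda n,P:cv2.projectPoints(np.float64([P]),C[n]['r'],C[n]['t'],C[n]['K'],None)[0].ravel()
def W(p,P):
    c,s=np.cos(p[2]),np.sin(p[2]); return np.array([p[0]+c*P[0]-s*P[1],p[1]+s*P[0]+c*P[1],P[2]])
def L(p,P): # lid-closed point -> rotate about hinge (90+p[6],*,110) by lid angle
    h=np.array([90+p[6],110.]);dx,dz=P[0]-h[0],P[2]-h[1];c,s=np.cos(p[3]),np.sin(p[3])
    return W(p,(h[0]+c*dx+s*dz,P[1],h[1]-s*dx+c*dz))
def model(p):
    e,f=p[4],p[5] # half length lid, front x
    return [("scene",L(p,(-f,-e,120)),(195,20)),("scene",L(p,(-f,e,120)),(493,203)),
    ("scene",L(p,(90,e,120)),(342,435)),("scene",L(p,(90,-e,120)),(60,238)),
    ("scene",W(p,(90,130,0)),(345,490)),
    ("scene",L(p,(-101-52,-25,122)),(361,24)),("scene",L(p,(-101-52,25,122)),(413,57)),
    ("scene",L(p,(0,193,122)),(490,362)),("scene",L(p,(0,-193,122)),(68,90)),
    ("side",W(p,(-90,130,0)),(248,470)),("side",W(p,(-90,-130,0)),(540,322)),("side",W(p,(90,130,0)),(95,355)),
    ("side",L(p,(-f,e,115)),(212,192)),("side",L(p,(-f,-e,115)),(540,60))]
def res(p):
    r=[]
    for n,P,z in model(p):
        o=(170,145) if n=="scene" else (165,140)
        r+=list(proj(n,P)-(o[0]+z[0]/4,o[1]+z[1]/4))
    return r
best=min((least_squares(res,[600,y,w,.3,133,93,0],loss="soft_l1") for w in(-2,-1,0,1,2) for y in(-200,200)),key=lambda s:s.cost)
if __name__=="__main__":
    print(best.cost,np.round(best.x,3));print(np.round(np.reshape(best.fun,(-1,2)),1).tolist())
    p=best.x;print("press",L(p,(p[6]+90-150,0,120)))
    for n,q in dict(front=(-101,0,116),left=(0,141,116),right=(0,-141,116)).items(): print(n,W(p,q),L(p,q))
E
python3 fit.py
```

```text
scene cam at [1059.  353.  957.]
side cam at [-47. 672. 638.]
12.042960508440839 [597.097   8.854 125.558 101.045 133.824  94.072 -21.77 ]
[[-0.3, 0.1], [-0.1, -0.7], [0.9, -0.7], [0.3, -2.0], [-0.5, 0.8], [-2.4, -1.4], [-1.2, -1.6], [-0.0, 1.1], [-0.1, -0.2], [-0.5, 1.7], [-1.1, 0.9], [-2.0, -1.6], [0.1, 0.6], [-0.1, 1.8]]
press [539.96960574  14.92871984 192.49128326]
front [496.66312782  19.53415629 116.        ] [521.36463551  16.90726929 198.46767282]
left [612.0074043 149.0629094 116.       ] [623.71807865 147.81753529 148.78593639]
right [ 582.18620971 -131.35587805  116.        ] [ 593.89688405 -132.60125216  148.78593639]
```

```bash
sed -i 's/h=np.array(\[90+p\[6\],110.\])/h=np.array([90.,110.+p[7]])/; s/L(p,(90,e,120))/L(p,(90+p[6],e,120))/; s/L(p,(90,-e,120))/L(p,(90+p[6],-e,120))/; s/,93,0\]/,93,0,0]/; s/L(p,(p\[6\]+90-150/L(p,(90-150/' fit.py
sed -i 's/return r$/return r+[(p[7])\/4,p[6]\/4,(p[5]-93)\/3,(p[4]-133)\/3]/; s/np.reshape(best.fun,/np.reshape(best.fun[:-4],/' fit.py; sed -i 's/("scene",L(p,(-101-52,-25,122)),(361,24)),("scene",L(p,(-101-52,25,122)),(413,57)),/("scene",L(p,(-101,0,122)),(342,97)),/;s/loss="soft_l1"/loss="soft_l1",x_scale=[100,100,.3,.3,10,10,10,10]/' fit.py
python3 fit.py
```

```text
scene cam at [1059.  353.  957.]
side cam at [-47. 672. 638.]
9.445470062747589 [ 5.96033e+02  9.73400e+00 -1.01000e-01  4.65000e-01  1.33498e+02
  9.26260e+01  3.74700e+00 -4.60400e+00]
[[-0.4, -0.0], [0.0, -1.1], [-0.2, -0.4], [-1.6, -1.8], [0.3, 0.6], [-0.1, -0.8], [0.4, 0.1], [-0.7, -1.0], [-0.1, 2.1], [-1.0, 1.0], [-2.0, -1.2], [0.1, -0.1], [-0.6, 1.1]]
press [558.70543733  13.49941918 185.72431084]
front [495.54329277  19.87110261 116.        ] [520.46050377  17.35749922 200.53782749]
left [610.18527348 150.02184697 116.        ] [624.4285498  148.5850109  155.23897999]
right [ 581.88127321 -130.5541384   116.        ] [ 596.12454953 -131.99097447  155.23897999]
```

```bash
cat > h.py <<'E'
import sys,numpy as np
from scipy.spatial.transform import Rotation as Ro
from workcell import ctrl
B=np.array([596,9.7]);yaw=-0.101
Rb=np.array([[np.cos(yaw),-np.sin(yaw)],[np.sin(yaw),np.cos(yaw)]])
def go(bx,by,z,ang=None):
    """offset in tool axes (mm) to a box-frame target; ang: turn (deg) about tool x to align tool y with box y"""
    o=ctrl.get_obs();R=Ro.from_rotvec(o["orientation"]).as_matrix()
    w=np.append(B+Rb@[bx,by],z)
    print("tool axes(cols):",np.round(R,3).tolist(),"pos box",np.round(Rb.T@(o["ee_pos"][:2]-B),1),np.round(o["ee_pos"][2],1))
    print("delta tool",np.round(R.T@(w-o["ee_pos"]),1),"F",np.round(o["ft_force"],1),"t",o["t"])
    yb=np.append(Rb[:,1],0);v=R.T@yb;print("turn rx",np.round(np.degrees(np.arctan2(v[2],v[1])),1))
E
python3 -c "
from h import *
go(-60,0,230)"
```

```text
tool axes(cols): [[-0.0, 0.227, -0.974], [0.001, -0.974, -0.227], [-1.0, -0.001, -0.0]] pos box [-389.7 -660.6] 222.0
delta tool [  -7.3 -518.2 -525.9] F [-0.5  0.4  0.1] t 0.1
turn rx -161.1
```

>>> carry_out(commands=[[-0.03, -0.04, -0.04, 0, 0, 0], [-0.02, -0.04, -0.04, 0, 0, 0], [0, -0.042, -0.042, 0, 0, 0], [0, -0.042, -0.042, 0, 0, 0], [0, -0.042, -0.042, 0, 0, 0], [0, -0.042, -0.042, 0, 0, 0], [0, -0.042, -0.042, 0, 0, 0], [0, -0.042, -0.042, 0, 0, 0]], grip=1)

```text
t: 1.1
ee_pos: [394.1, -201.8, 271.5]
orientation: [2.107, 0.237, -2.105]
ft_force: [0.2, -0.4, 0.7]
width: 11.4
```

```bash
python3 -c "
from h import *
go(-40,0,270)"
```

```text
tool axes(cols): [[0.0, 0.219, -0.976], [0.003, -0.976, -0.219], [-1.0, -0.003, -0.001]] pos box [-179.5 -230.8] 271.5
delta tool [   2.4 -174.9 -205.3] F [ 0.2 -0.4  0.7] t 1.1
turn rx -161.6
```

>>> carry_out(commands=[[0, -0.035, -0.041, 0, 0, 0], [0, -0.035, -0.041, 0, 0, 0], [0, -0.035, -0.041, 0, 0, 0], [0, -0.035, -0.041, 0, 0, 0], [0, -0.035, -0.041, 0, 0, 0], [0, 0, 0, 9.2, 0, 0], [0, 0, 0, 9.2, 0, 0], [0, 0, 0, 0, 0, 0]])

```text
t: 2.1
ee_pos: [560.2, 27.2, 270.2]
orientation: [-2.166, 0.106, 2.171]
ft_force: [0.9, -0.6, 0.2]
width: 0.4
```

```bash
python3 -c "
from h import *
go(-42,0,200)"
```

```text
tool axes(cols): [[-0.002, -0.1, -0.995], [0.003, -0.995, 0.1], [-1.0, -0.003, 0.003]] pos box [-37.4  13.8] 270.2
delta tool [70.1 14.   4.4] F [ 0.9 -0.6  0.2] t 2.1
turn rx -180.0
```

>>> carry_out(commands=[[0.025, 0.006, 0.002, 0, 0, 0], [0.025, 0.005, 0.002, 0, 0, 0], [0.012, 0, 0, 0, 0, 0], [0.005, 0, 0, 0, 0, 0]])

```text
t: 2.6
ee_pos: [555.2, 16.1, 202.1]
orientation: [-2.173, 0.094, 2.175]
ft_force: [-0.3, -0.7, 0.1]
width: 0.2
```

>>> carry_out(commands=[[0.006, 0, 0, 0, 0, 0], [0.006, 0, 0, 0, 0, 0], [0.006, 0, 0, 0, 0, 0], [0.006, 0, 0, 0, 0, 0]])

```text
t: 3.1
ee_pos: [556.7, 16.4, 178.7]
orientation: [-2.178, 0.092, 2.172]
ft_force: [-0.5, -0.0, 0.4]
width: 0.8
```

>>> carry_out(commands=[[0.006, 0, 0, 0, 0, 0], [0.006, 0, 0, 0, 0, 0], [0.006, 0, 0, 0, 0, 0]])

```text
t: 3.48
ee_pos: [556.7, 16.5, 159.5]
orientation: [-2.178, 0.091, 2.172]
ft_force: [-0.7, 0.2, 0.1]
width: 0.5
```

No contact force yet at 160 mm, where I expected the lid at about 186 mm. I'll look before going further.

```bash
python3 - <<'E'
from workcell import ctrl
import cv2
d=[ctrl.get_image(n)["pixels"] for n in("scene","side")]
a=cv2.resize(d[0][110:290,150:330],(400,400),interpolation=cv2.INTER_CUBIC);b=cv2.resize(d[1][100:280,150:330],(400,400),interpolation=cv2.INTER_CUBIC)
cv2.imwrite("pics/v5.png",cv2.convertScaleAbs(cv2.hconcat([a,b]),alpha=1.4))
E
```

```text
(no output)
```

View pics/v5.png

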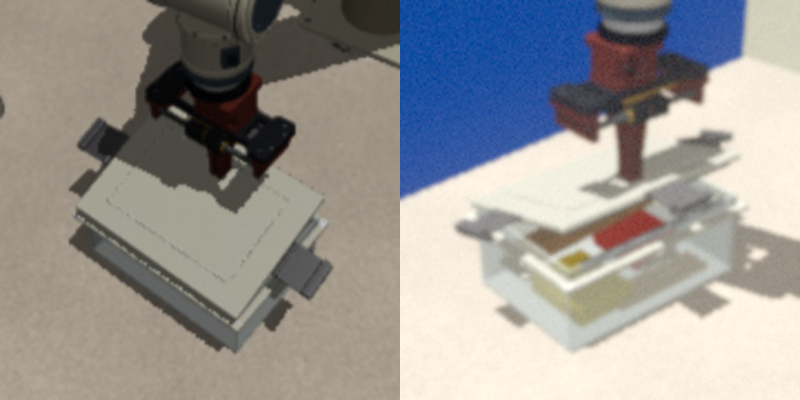

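The fingers at about (630,170) in the right half are on the lid, and it has already come partway down, so the hinge resistance is simply small. I'll carry on.

>>> carry_out(commands=[[0.006, 0, 0, 0, 0, 0], [0.006, 0, 0, 0, 0, 0], [0.006, 0, 0, 0, 0, 0], [0.005, 0, 0, 0, 0, 0], [0.003, 0, 0, 0, 0, 0]])

```text
t: 4.2
ee_pos: [556.2, 16.7, 131.4]
orientation: [-2.176, 0.091, 2.174]
ft_force: [0.1, 0.3, 1.4]
width: 0.5
```

>>> carry_out(commands=[[0.003, 0, 0, 0, 0, 0], [0.002, 0, 0, 0, 0, 0]])

```text
t: 4.45
ee_pos: [556.2, 16.7, 125.9]
orientation: [-2.176, 0.091, 2.174]
ft_force: [-0.9, -0.5, 0.7]
width: 0.7
```

>>> carry_out(commands=[[0.002, 0, 0, 0, 0, 0], [0.002, 0, 0, 0, 0, 0]])

```text
t: 4.7
ee_pos: [556.2, 16.7, 121.8]
orientation: [-2.176, 0.091, 2.174]
ft_force: [-1.4, 0.6, 0.1]
width: 0.6
```

>>> carry_out(commands=[[0.001, 0, 0, 0, 0, 0]])

```text
t: 4.82
ee_pos: [556.3, 16.7, 120.7]
orientation: [-2.176, 0.091, 2.174]
ft_force: [0.2, -0.0, 1.3]
width: 0.8
```

>>> carry_out(commands=[[0.001, 0, 0, 0, 0, 0]])

```text
t: 4.95
ee_pos: [556.3, 16.7, 120.0]
orientation: [-2.176, 0.091, 2.174]
ft_force: [-3.4, -0.2, 10.1]
width: 0.3
```

>>> carry_out(commands=[[0.0002, 0, 0, 0, 0, 0], [0.0002, 0, 0, 0, 0, 0], [0.0002, 0, 0, 0, 0, 0]])

```text
t: 5.32
ee_pos: [556.3, 16.6, 120.0]
orientation: [-2.176, 0.091, 2.174]
ft_force: [-2.6, 0.1, 5.5]
width: 0.7
```

>>> carry_out(commands=[[-0.02, 0, 0, 0, 0, 0], [-0.02, 0, 0.02, 0, 0, 0], [0, 0.001, 0.03, 0, 0, 0], [0, 0.001, 0.03, 0, 0, 0], [0, 0.001, 0.025, 0, 0, 0], [0, 0, 0, 0, 0, 0]])

```text
t: 6.08
ee_pos: [450.7, 22.8, 159.9]
orientation: [-2.181, 0.091, 2.169]
ft_force: [-0.2, 0.1, -0.8]
width: -0.0
```

```bash
python3 - <<'E'
from h import *
go(-151,0,140)
import cv2
d=[ctrl.get_image(n)["pixels"] for n in("scene","side")]
a=cv2.resize(d[0][130:280,170:320],(400,400),interpolation=cv2.INTER_CUBIC);b=cv2.resize(d[1][130:280,170:320],(400,400),interpolation=cv2.INTER_CUBIC)
cv2.imwrite("pics/v6.png",cv2.convertScaleAbs(cv2.hconcat([a,b]),alpha=1.4))
E
```

```text
tool axes(cols): [[0.006, -0.087, -0.996], [0.003, -0.996, 0.088], [-1.0, -0.004, -0.006]] pos box [-145.9   -1.6] 159.9
delta tool [19.9 -1.6  5.2] F [-0.2  0.1 -0.8] t 6.075
turn rx -179.2
```

View pics/v6.png

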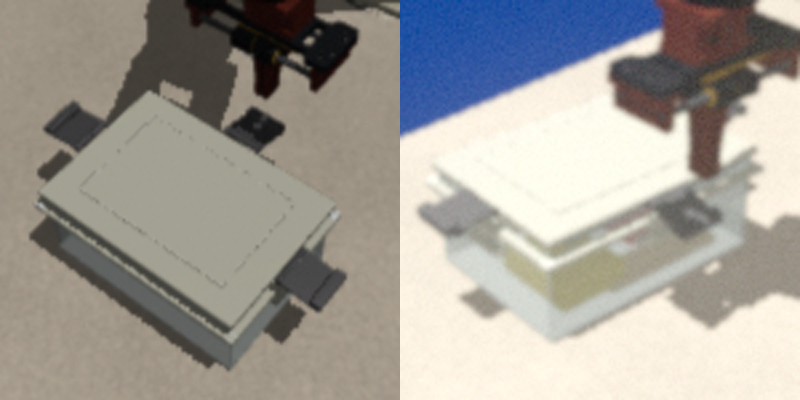

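```bash
python3 - <<'E'
from fit import *
p=best.x.copy()
for a in(0,.02,.06):
    p[3]=a
    for nm,sx,sy in(("FL",-p[5],p[4]),("FR",-p[5],-p[4]),("RL",90,p[4]),("RR",90,-p[4])):
        print(a,nm,np.round((proj("scene",L(p,(sx,sy,120)))-(170,130))*8/3),np.round((proj("side",L(p,(sx,sy,120)))-(170,130))*8/3), "bottom",np.round((proj("side",L(p,(sx,sy,110)))-(170,130))*8/3))
    for nm,q in dict(F=(-153,0,122),Lf=(0,193,122)).items():
        print(nm,np.round((proj("scene",L(p,q))-(170,130))*8/3),np.round((proj("side",L(p,q))-(170,130))*8/3))
E
```

```text
scene cam at [1059.  353.  957.]
side cam at [-47. 672. 638.]
0 FL [336. 200.] [148. 241.] bottom [148. 251.]
0 FR [149.  87.] [357. 146.] bottom [356. 154.]
0 RL [234. 320.] [ 33. 161.] bottom [ 34. 170.]
0 RR [ 42. 186.] [236.  85.] bottom [236.  93.]
F [270. 108.] [306. 215.]
Lf [334. 289.] [ 31. 219.]
0.02 FL [336. 199.] [147. 237.] bottom [148. 247.]
0.02 FR [149.  85.] [357. 142.] bottom [356. 151.]
0.02 RL [233. 321.] [ 33. 161.] bottom [ 34. 170.]
0.02 RR [ 41. 187.] [236.  85.] bottom [236.  93.]
F [269. 105.] [306. 210.]
Lf [334. 288.] [ 30. 217.]
0.06 FL [336. 195.] [146. 230.] bottom [147. 240.]
0.06 FR [148.  82.] [357. 136.] bottom [356. 145.]
0.06 RL [233. 321.] [ 32. 160.] bottom [ 33. 170.]
0.06 RR [ 41. 187.] [236.  85.] bottom [236.  93.]
F [269. 100.] [306. 200.]
Lf [334. 287.] [ 29. 213.]
```

The lid's corners match a shut lid within 3-4 px of the zoomed crop, which is 1-2 px in the camera image. All the clips are open. I'll start with the front clip.

>>> carry_out(commands=[[0.012, 0, 0.005, 0, 0, 0], [0.012, 0, 0, 0, 0, 0], [0.01, 0, 0, 0, 0, 0], [0.008, 0, 0, 0, 0, 0], [0.008, 0, 0, 0, 0, 0]])

```text
t: 6.8
ee_pos: [451.1, 23.3, 106.4]
orientation: [-2.185, 0.092, 2.164]
ft_force: [0.7, 0.3, -1.6]
width: -0.0
```

>>> carry_out(commands=[[0.008, 0, 0, 0, 0, 0], [0.008, 0, 0, 0, 0, 0], [0.008, 0, 0, 0, 0, 0]])

```text
t: 7.18
ee_pos: [451.7, 23.4, 80.8]
orientation: [-2.185, 0.092, 2.164]
ft_force: [0.7, 0.5, -0.4]
width: 0.1
```

```bash
python3 -c "
from h import *
go(-140,0,62)"
```

```text
tool axes(cols): [[0.01, -0.088, -0.996], [0.003, -0.996, 0.088], [-1.0, -0.004, -0.01]] pos box [-145.    -0.9] 80.8
delta tool [18.9 -0.8 -4.8] F [ 0.7  0.5 -0.4] t 7.175
turn rx -179.3
```

>>> carry_out(commands=[[0.007, 0, 0, 0, 0, 0], [0.007, 0, 0, 0, 0, 0], [0.005, 0, 0, 0, 0, 0]])

```text
t: 7.55
ee_pos: [451.6, 23.5, 60.3]
orientation: [-2.185, 0.091, 2.164]
ft_force: [-0.6, 0.1, -0.0]
width: 0.4
```

>>> carry_out(commands=[[0, 0, -0.002, 0, 0, 0], [0, 0, -0.002, 0, 0, 0]])

```text
t: 7.8
ee_pos: [455.1, 23.1, 59.8]
orientation: [-2.183, 0.092, 2.166]
ft_force: [-0.6, 0.1, -1.4]
width: 0.2
```

>>> carry_out(commands=[[0, 0, -0.002, 0, 0, 0], [0, 0, -0.002, 0, 0, 0]])

```text
t: 8.05
ee_pos: [459.6, 22.7, 60.1]
orientation: [-2.183, 0.092, 2.166]
ft_force: [-0.5, -0.4, -0.5]
width: 0.6
```

>>> carry_out(commands=[[0, 0, -0.002, 0, 0, 0]])

```text
t: 8.18
ee_pos: [461.9, 22.5, 60.3]
orientation: [-2.184, 0.092, 2.165]
ft_force: [-0.3, -0.2, -0.3]
width: 0.3
```

>>> carry_out(commands=[[0, 0, -0.0015, 0, 0, 0]])

```text
t: 8.3
ee_pos: [463.7, 22.4, 60.4]
orientation: [-2.184, 0.092, 2.165]
ft_force: [-0.2, 0.0, -0.6]
width: 0.2
```

>>> carry_out(commands=[[0, 0, -0.0015, 0, 0, 0]])

```text
t: 8.43
ee_pos: [465.3, 22.2, 60.5]
orientation: [-2.184, 0.092, 2.165]
ft_force: [-0.8, -0.7, -0.0]
width: 0.2
```

>>> carry_out(commands=[[0, 0, -0.001, 0, 0, 0]])

```text
t: 8.55
ee_pos: [466.1, 22.2, 60.4]
orientation: [-2.184, 0.092, 2.165]
ft_force: [-1.1, -0.0, -0.2]
width: 0.3
```

>>> carry_out(commands=[[0, 0, -0.001, 0, 0, 0]])

```text
t: 8.68
ee_pos: [466.5, 22.1, 60.2]
orientation: [-2.182, 0.092, 2.167]
ft_force: [-2.6, 0.3, -0.4]
width: 0.4
```

>>> carry_out(commands=[[0, 0, -0.001, 0, 0, 0]])

```text
t: 8.8
ee_pos: [466.8, 22.0, 60.1]
orientation: [-2.18, 0.092, 2.169]
ft_force: [-3.1, 0.5, -0.5]
width: 0.5
```

>>> carry_out(commands=[[0, 0, -0.001, 0, 0, 0]])

```text
t: 8.93
ee_pos: [467.2, 22.0, 59.9]
orientation: [-2.179, 0.092, 2.17]
ft_force: [-4.2, 1.1, 0.8]
width: 0.7
```

>>> carry_out(commands=[[0, 0, -0.001, 0, 0, 0]])

```text
t: 9.05
ee_pos: [467.6, 21.9, 59.8]
orientation: [-2.178, 0.092, 2.171]
ft_force: [-4.6, 1.8, -0.4]
width: 0.6
```

>>> carry_out(commands=[[0, 0, -0.001, 0, 0, 0]])

```text
t: 9.18
ee_pos: [468.0, 21.9, 59.6]
orientation: [-2.176, 0.092, 2.173]
ft_force: [-4.3, 1.3, -1.1]
width: 0.6
```

>>> carry_out(commands=[[0, 0, -0.001, 0, 0, 0], [0, 0, -0.001, 0, 0, 0]])

```text
t: 9.43
ee_pos: [468.9, 21.8, 59.2]
orientation: [-2.174, 0.092, 2.175]
ft_force: [-5.4, 1.9, -0.1]
width: 0.4
```

>>> carry_out(commands=[[0, 0, -0.0012, 0, 0, 0]])

```text
t: 9.55
ee_pos: [469.4, 21.8, 59.0]
orientation: [-2.172, 0.092, 2.177]
ft_force: [-6.1, 1.8, -1.4]
width: 0.6
```

>>> carry_out(commands=[[0, 0, -0.0012, 0, 0, 0]])

```text
t: 9.68
ee_pos: [469.8, 21.7, 58.7]
orientation: [-2.17, 0.092, 2.179]
ft_force: [-6.1, 2.0, -1.0]
width: 0.5
```

>>> carry_out(commands=[[0, 0, -0.0012, 0, 0, 0]])

```text
t: 9.8
ee_pos: [470.2, 21.7, 58.5]
orientation: [-2.168, 0.092, 2.181]
ft_force: [-4.9, 1.9, -0.3]
width: 0.4
```

>>> carry_out(commands=[[-0.0003, 0, -0.0015, 0, 0, 0]])

```text
t: 9.93
ee_pos: [470.5, 21.6, 58.5]
orientation: [-2.165, 0.092, 2.183]
ft_force: [-6.3, 2.1, -2.5]
width: 0.6
```

>>> carry_out(commands=[[-0.0003, 0, -0.0015, 0, 0, 0]])

```text
t: 10.05
ee_pos: [470.8, 21.6, 58.4]
orientation: [-2.162, 0.092, 2.186]
ft_force: [-6.2, 3.5, -2.0]
width: 0.6
```

>>> carry_out(commands=[[-0.0003, 0, -0.0018, 0, 0, 0]])

```text
t: 10.18
ee_pos: [471.4, 21.5, 58.2]
orientation: [-2.16, 0.092, 2.189]
ft_force: [-6.2, 2.4, -3.3]
width: 0.3
```

>>> carry_out(commands=[[-0.0003, 0, -0.0018, 0, 0, 0]])

```text
t: 10.3
ee_pos: [472.6, 21.4, 58.1]
orientation: [-2.158, 0.092, 2.19]
ft_force: [-2.2, 0.2, -2.6]
width: 0.9
```

>>> carry_out(commands=[[-0.0003, 0, -0.0012, 0, 0, 0]])

```text
t: 10.42
ee_pos: [473.9, 21.2, 58.3]
orientation: [-2.158, 0.092, 2.19]
ft_force: [-3.7, -0.5, -2.7]
width: 0.3
```

>>> carry_out(commands=[[-0.0003, 0, -0.001, 0, 0, 0]])

```text
t: 10.55
ee_pos: [474.2, 21.2, 58.3]
orientation: [-2.156, 0.093, 2.192]
ft_force: [-5.6, 2.0, -4.1]
width: 0.5
```

>>> carry_out(commands=[[-0.0003, 0, -0.001, 0, 0, 0]])

```text
t: 10.68
ee_pos: [474.1, 21.2, 58.3]
orientation: [-2.154, 0.093, 2.194]
ft_force: [-6.2, 1.6, -2.7]
width: 0.6
```

>>> carry_out(commands=[[-0.0003, 0, -0.001, 0, 0, 0]])

```text
t: 10.8
ee_pos: [474.1, 21.2, 58.3]
orientation: [-2.151, 0.093, 2.196]
ft_force: [-6.5, 1.8, -2.3]
width: 0.2
```

>>> carry_out(commands=[[-0.0003, 0, -0.0018, 0, 0, 0]])

```text
t: 10.92
ee_pos: [474.3, 21.1, 58.2]
orientation: [-2.148, 0.093, 2.2]
ft_force: [-7.6, 2.4, -0.7]
width: 0.3
```

>>> carry_out(commands=[[0, 0, 0.004, 0, 0, 0], [0, 0, 0.004, 0, 0, 0], [0, 0, 0.002, 0, 0, 0], [0, 0, 0, 0, 0, 0]])

```text
t: 11.42
ee_pos: [468.5, 21.9, 60.0]
orientation: [-2.158, 0.092, 2.19]
ft_force: [-0.3, 0.4, -0.1]
width: 0.7
```

>>> carry_out(commands=[[0, 0, -0.004, 0, 0, 0], [0, 0, -0.002, 0, 0, 0], [0, 0, -0.001, 0, 0, 0]])

```text
t: 11.8
ee_pos: [474.4, 21.3, 59.7]
orientation: [-2.154, 0.093, 2.193]
ft_force: [-5.4, 1.0, 5.1]
width: 0.4
```

The front clip has clicked home: it stops firmly, and on re-touching it was still home. Next is the left clip.

>>> carry_out(commands=[[0, 0, 0.008, 0, 0, 0], [0, 0, 0.012, 0, 0, 0], [-0.02, 0, 0.01, 0, 0, 0], [-0.035, 0, 0, 0, 0, 0], [-0.04, 0, 0, 0, 0, 0], [-0.02, -0.01, 0, 0, 0, 0], [0, -0.02, -0.01, 0, 0, 0], [0, 0, 0, 0, 0, 0]])

```text
t: 12.8
ee_pos: [455.4, 53.0, 178.5]
orientation: [-2.159, 0.092, 2.188]
ft_force: [-0.9, 0.0, -0.6]
width: 0.5
```

```bash
python3 -c "
from h import *
go(0,196,170);o=ctrl.get_obs();print(o['qpos'],o['orientation'])
R=Ro.from_rotvec(o['orientation'])
for s in(1,-1):
    T=np.array([[0,0,-1.]]).T
    y3=np.append(Rb[:,0]*s,0);x3=np.array([0,0,-1.]);Rt=Ro.from_matrix(np.stack([x3,y3,np.cross(x3,y3)],1));print(s,np.round((R.inv()*Rt).as_rotvec(degrees=True),1))"
```

```text
tool axes(cols): [[-0.013, -0.089, -0.996], [0.005, -0.996, 0.089], [-1.0, -0.004, 0.013]] pos box [-144.2   28.9] 178.5
delta tool [   7.2 -165.3 -146.3] F [-0.9  0.  -0.6] t 12.8
turn rx -179.3
[0.08592988 0.24978973 2.01544598 0.00752088 0.88892886 1.74108764] [-2.15939891  0.09242608  2.18814566]
1 [-89.3   0.4   0.8]
-1 [90.7  0.8 -0.4]
```

>>> carry_out(commands=[[0, -0.028, -0.025, 0, 0, 0], [0, -0.028, -0.025, 0, 0, 0], [0, -0.028, -0.025, 0, 0, 0], [0, -0.028, -0.025, 0, 0, 0], [0, -0.028, -0.025, 0, 0, 0], [0, -0.01, -0.008, 0, 0, 0], [0, 0, 0, -10, 0, 0], [0, 0, 0, -10, 0, 0]])

```text
t: 13.8
ee_pos: [597.0, 188.3, 171.4]
orientation: [2.054, 0.285, -2.103]
ft_force: [-0.0, 0.2, 0.2]
width: 0.6
```

>>> carry_out(commands=[[0, 0, 0, -10, 0, 0], [0, 0, 0, -10, 0, 0], [0, 0, 0, -10, 0, 0], [0, 0, 0, -10, 0, 0], [0, 0, 0, -10, 0, 0], [0, 0, 0, -10, 0, 0], [0, 0, 0, -5, 0, 0], [0, 0, 0, 0, 0, 0]])

```text
t: 14.8
ee_pos: [586.1, 178.4, 166.9]
orientation: [1.28, 1.166, -1.336]
ft_force: [0.8, -0.5, -0.1]
width: 0.5
```

```bash
cat >> h.py <<'E'
def turn():
    o=ctrl.get_obs();R=Ro.from_rotvec(o['orientation'])
    y3=np.append(Rb[:,0],0);x3=np.array([0,0,-1.]);Rt=Ro.from_matrix(np.stack([x3,y3,np.cross(x3,y3)],1));print("turn",np.round((R.inv()*Rt).as_rotvec(degrees=True),1),"q6",o["qpos"][5])
E
python3 -c "
from h import *
go(0,193,150);turn()"
```

```text
tool axes(cols): [[-0.037, 0.991, -0.129], [-0.006, -0.13, -0.992], [-0.999, -0.036, 0.011]] pos box [-26.9 166.8] 166.9
delta tool [ 15.7  26.7 -27.2] F [ 0.8 -0.5 -0.1] t 14.8
turn rx -91.7
turn [-1.7  0.6  2.1] q6 0.4014565363967699
```

>>> carry_out(commands=[[0, 0.009, -0.009, -1.7, 0.6, 2.1], [0, 0.009, -0.009, 0, 0, 0], [0.006, 0.007, -0.007, 0, 0, 0], [0, 0, 0, 0, 0, 0]])

```text
t: 15.3
ee_pos: [613.2, 199.4, 159.4]
orientation: [1.286, 1.157, -1.29]
ft_force: [-0.4, 1.2, -0.2]
width: 0.4
```

```bash
python3 -c "
from h import *
go(0,193,150);turn()"
```

```text
tool axes(cols): [[-0.002, 0.994, -0.107], [-0.001, -0.107, -0.994], [-1.0, -0.002, 0.001]] pos box [ -2.  190.5] 159.4
delta tool [ 9.4  2.  -2.6] F [-0.4  1.2 -0.2] t 15.3
turn rx -90.3
turn [-0.3  0.1  0.1] q6 0.40348711769314194
```

>>> carry_out(commands=[[0.012, 0.002, 0, 0, 0, 0], [0.012, 0, 0, 0, 0, 0], [0.01, 0, 0, 0, 0, 0], [0.008, 0, 0, 0, 0, 0], [0.008, 0, 0, 0, 0, 0]])

```text
t: 15.92
ee_pos: [614.4, 198.5, 105.3]
orientation: [1.285, 1.158, -1.292]
ft_force: [-0.8, 0.4, 0.5]
width: 0.7
```

>>> carry_out(commands=[[0.008, 0, 0, 0, 0, 0], [0.008, 0, 0, 0, 0, 0], [0.008, 0, 0, 0, 0, 0], [0.008, 0, 0, 0, 0, 0], [0.006, 0, 0, 0, 0, 0], [0.004, 0, 0, 0, 0, 0]])

```text
t: 16.68
ee_pos: [614.2, 198.5, 60.1]
orientation: [1.285, 1.158, -1.292]
ft_force: [1.0, -0.1, 0.1]
width: 0.2
```

```bash
python3 -c "
from h import *
go(0,168,61);turn()"
```

```text
tool axes(cols): [[-0.004, 0.994, -0.108], [-0.002, -0.108, -0.994], [-1.0, -0.004, 0.002]] pos box [ -0.9 189.7] 60.1
delta tool [-0.8  1.1 21.7] F [ 1.  -0.1  0.1] t 16.675
turn rx -90.4
turn [-0.4  0.1  0.2] q6 0.4027996153459871
```

>>> carry_out(commands=[[0, 0, 0.003, 0, 0, 0], [0, 0, 0.003, 0, 0, 0], [0, 0, 0.003, 0, 0, 0], [0, 0, 0.002, 0, 0, 0]])

```text
t: 17.18
ee_pos: [613.1, 187.1, 60.3]
orientation: [1.285, 1.158, -1.292]
ft_force: [-0.4, -0.2, -0.5]
width: 0.5
```

>>> carry_out(commands=[[0, 0, 0.0015, 0, 0, 0], [0, 0, 0.001, 0, 0, 0]])

```text
t: 17.42
ee_pos: [613.0, 184.3, 60.7]
orientation: [1.286, 1.157, -1.291]
ft_force: [0.6, 0.4, 0.3]
width: 0.0
```

>>> carry_out(commands=[[0, 0, 0.001, 0, 0, 0], [0, 0, 0.001, 0, 0, 0]])

```text
t: 17.68
ee_pos: [612.8, 182.4, 60.7]
orientation: [1.286, 1.157, -1.291]
ft_force: [0.5, 3.0, -2.9]
width: 0.4
```

>>> carry_out(commands=[[0, 0, 0.001, 0, 0, 0], [0, 0, 0.001, 0, 0, 0]])

```text
t: 17.92
ee_pos: [612.7, 181.4, 60.3]
orientation: [1.288, 1.158, -1.29]
ft_force: [0.9, 6.0, -4.4]
width: 0.2
```

>>> carry_out(commands=[[0, 0, 0.0012, 0, 0, 0], [0, 0, 0.0012, 0, 0, 0]])

```text
t: 18.18
ee_pos: [612.5, 180.3, 59.8]
orientation: [1.289, 1.159, -1.289]
ft_force: [1.2, 5.9, -4.0]
width: 0.8
```

>>> carry_out(commands=[[0, 0, 0.0013, 0, 0, 0], [0, 0, 0.0013, 0, 0, 0]])

```text
t: 18.42
ee_pos: [612.5, 179.4, 59.5]
orientation: [1.292, 1.16, -1.288]
ft_force: [1.3, 7.2, -3.9]
width: 0.4
```

>>> carry_out(commands=[[0, 0, 0.0014, 0, 0, 0]])

```text
t: 18.55
ee_pos: [612.5, 179.0, 59.3]
orientation: [1.293, 1.161, -1.287]
ft_force: [1.3, 8.2, -4.5]
width: 0.6
```

>>> carry_out(commands=[[0, 0, 0.0014, 0, 0, 0]])

```text
t: 18.68
ee_pos: [612.4, 178.5, 59.1]
orientation: [1.294, 1.161, -1.286]
ft_force: [1.9, 7.1, -4.4]
width: 0.6
```

>>> carry_out(commands=[[0, 0, 0.0014, 0, 0, 0]])

```text
t: 18.8
ee_pos: [612.3, 177.8, 58.9]
orientation: [1.295, 1.162, -1.285]
ft_force: [1.3, 5.2, -4.5]
width: 0.2
```

>>> carry_out(commands=[[0, 0, 0.0014, 0, 0, 0], [0, 0, 0.0014, 0, 0, 0]])

```text
t: 19.05
ee_pos: [611.9, 174.7, 58.9]
orientation: [1.293, 1.162, -1.285]
ft_force: [-0.4, -0.4, -0.4]
width: 0.4
```

>>> carry_out(commands=[[0, 0, 0.0014, 0, 0, 0]])

```text
t: 19.18
ee_pos: [611.8, 173.7, 58.8]
orientation: [1.295, 1.162, -1.285]
ft_force: [0.7, 8.0, -5.6]
width: 0.6
```

>>> carry_out(commands=[[0, 0, 0.0014, 0, 0, 0]])

```text
t: 19.3
ee_pos: [611.9, 173.4, 58.7]
orientation: [1.297, 1.163, -1.284]
ft_force: [0.6, 10.8, -4.6]
width: 0.3
```

>>> carry_out(commands=[[0, 0, 0.0014, 0, 0, 0]])

```text
t: 19.42
ee_pos: [611.8, 173.5, 58.7]
orientation: [1.299, 1.164, -1.283]
ft_force: [1.5, 10.7, -3.1]
width: 0.4
```

The left clip has clicked: the force fell to zero, then met a firm stop. I'll back off, re-touch it, then go round to the right side.

>>> carry_out(commands=[[0, 0, -0.004, 0, 0, 0], [0, 0, -0.004, 0, 0, 0], [0, 0, 0, 0, 0, 0]])

```text
t: 19.8
ee_pos: [612.8, 181.0, 59.2]
orientation: [1.298, 1.163, -1.284]
ft_force: [-0.5, -0.2, -0.3]
width: 0.6
```

>>> carry_out(commands=[[0, 0, 0.003, 0, 0, 0], [0, 0, 0.002, 0, 0, 0], [0, 0, 0.001, 0, 0, 0]])

```text
t: 20.18
ee_pos: [612.1, 174.0, 59.2]
orientation: [1.298, 1.163, -1.284]
ft_force: [-0.4, 2.9, -1.1]
width: 0.4
```

>>> carry_out(commands=[[0, 0, -0.008, 0, 0, 0], [0, 0, -0.012, 0, 0, 0], [-0.02, 0, -0.01, 0, 0, 0], [-0.035, 0, 0, 0, 0, 0], [-0.04, 0, 0, 0, 0, 0], [-0.015, 0, 0, 0, 0, 0], [0, 0, 0.02, 0, 0, 0], [0, 0, 0.04, 0, 0, 0]])

```text
t: 21.18
ee_pos: [607.7, 148.0, 169.1]
orientation: [1.292, 1.167, -1.282]
ft_force: [-0.5, -0.3, 0.1]
width: 0.3
```

```bash
python3 -c "
from h import *
go(0,-193,160);turn()"
```

```text
tool axes(cols): [[-0.002, 0.995, -0.104], [0.01, -0.104, -0.995], [-1.0, -0.003, -0.01]] pos box [ -2.3 138.7] 169.1
delta tool [  5.7   3.3 331.8] F [-0.5 -0.3  0.1] t 21.175
turn rx -90.2
turn [-0.2 -0.6  0.1] q6 0.3117252737780527
```

>>> carry_out(commands=[[0, 0, 0.045, 0, 0, 0], [0, 0, 0.045, 0, 0, 0], [0, 0, 0.045, 0, 0, 0], [0, 0, 0.045, 0, 0, 0], [0, 0, 0.045, 0, 0, 0], [0, 0, 0.045, 0, 0, 0], [0, 0.001, 0.02, 0, 0, 0], [0, 0, 0, 0, 0, 0]])

```text
t: 22.18
ee_pos: [564.7, -157.1, 152.1]
orientation: [1.286, 1.181, -1.303]
ft_force: [0.9, 0.3, -0.9]
width: 0.7
```

```bash
python3 -c "
from h import *
go(0,-191,160);turn()"
```

```text
tool axes(cols): [[-0.024, 0.994, -0.109], [0.011, -0.109, -0.994], [-1.0, -0.025, -0.009]] pos box [ -14.4 -169.1] 152.1
delta tool [-8.4 14.3 21.7] F [ 0.9  0.3 -0.9] t 22.175
turn rx -90.5
turn [-0.5 -0.5  1.4] q6 -0.18716562212477011
```

>>> carry_out(commands=[[0, 0.006, 0.01, -0.5, -0.5, 1.4], [0, 0.005, 0.008, 0, 0, 0], [0, 0.002, 0.002, 0, 0, 0], [0, 0, 0, 0, 0, 0]])

```text
t: 22.68
ee_pos: [576.6, -176.4, 151.1]
orientation: [1.28, 1.162, -1.279]
ft_force: [-0.1, -0.1, -0.7]
width: 0.6
```

```bash
python3 -c "
from h import *
go(0,-191,61);turn()"
```

```text
tool axes(cols): [[0.001, 0.995, -0.096], [0.0, -0.096, -0.995], [-1.0, 0.001, -0.0]] pos box [  -0.6 -187.2] 151.1
delta tool [90.1  0.5  3.9] F [-0.1 -0.1 -0.7] t 22.675
turn rx -89.7
turn [ 0.3 -0.  -0. ] q6 -0.2205415715175056
```

>>> carry_out(commands=[[0.01, 0, 0.003, 0, 0, 0], [0.01, 0, 0, 0, 0, 0], [0.01, 0, 0, 0, 0, 0], [0.008, 0, 0, 0, 0, 0], [0.008, 0, 0, 0, 0, 0]])

```text
t: 23.3
ee_pos: [576.2, -178.7, 101.9]
orientation: [1.28, 1.163, -1.279]
ft_force: [0.7, 0.6, 0.2]
width: 0.3
```

>>> carry_out(commands=[[0.008, 0, 0, 0, 0, 0], [0.008, 0, 0, 0, 0, 0], [0.008, 0, 0, 0, 0, 0], [0.007, 0, 0, 0, 0, 0], [0.005, 0, 0, 0, 0, 0], [0.004, 0, 0, 0, 0, 0]])

```text
t: 24.05
ee_pos: [576.1, -178.8, 58.7]
orientation: [1.28, 1.163, -1.279]
ft_force: [0.3, -0.2, 0.4]
width: 0.4
```

```bash
python3 -c "
from h import *
go(0,-168,61);turn()"
```

```text
tool axes(cols): [[-0.0, 0.995, -0.096], [0.0, -0.096, -0.995], [-1.0, -0.0, -0.0]] pos box [  -0.8 -189.5] 58.7
delta tool [ -2.3   0.9 -21.5] F [ 0.3 -0.2  0.4] t 24.05
turn rx -89.7
turn [ 0.3 -0.   0. ] q6 -0.22556779203601465
```

>>> carry_out(commands=[[-0.001, 0, -0.003, 0, 0, 0], [0, 0, -0.003, 0, 0, 0], [0, 0, -0.002, 0, 0, 0], [0, 0, -0.002, 0, 0, 0]])

```text
t: 24.55
ee_pos: [577.3, -168.4, 60.0]
orientation: [1.279, 1.162, -1.279]
ft_force: [-0.4, -0.7, -0.1]
width: 0.5
```

>>> carry_out(commands=[[0, 0, -0.0015, 0, 0, 0], [0, 0, -0.001, 0, 0, 0]])

```text
t: 24.8
ee_pos: [577.4, -166.4, 59.8]
orientation: [1.278, 1.162, -1.279]
ft_force: [0.9, -5.6, -3.1]
width: 0.3
```

>>> carry_out(commands=[[0, 0, -0.001, 0, 0, 0], [0, 0, -0.001, 0, 0, 0]])

```text
t: 25.05
ee_pos: [577.5, -165.7, 59.5]
orientation: [1.277, 1.16, -1.28]
ft_force: [0.8, -5.9, -3.1]
width: 0.4
```

>>> carry_out(commands=[[0, 0, -0.001, 0, 0, 0], [0, 0, -0.001, 0, 0, 0]])

```text
t: 25.3
ee_pos: [577.6, -165.1, 59.1]
orientation: [1.275, 1.159, -1.28]
ft_force: [-0.3, -5.9, -1.9]
width: 0.7
```

>>> carry_out(commands=[[0, 0, -0.001, 0, 0, 0], [0, 0, -0.001, 0, 0, 0]])

```text
t: 25.55
ee_pos: [577.6, -164.6, 58.9]
orientation: [1.274, 1.158, -1.281]
ft_force: [-0.9, -5.9, -2.9]
width: 0.6
```

>>> carry_out(commands=[[-0.0003, 0, -0.0013, 0, 0, 0], [-0.0003, 0, -0.0013, 0, 0, 0]])

```text
t: 25.8
ee_pos: [577.6, -164.1, 58.9]
orientation: [1.271, 1.156, -1.282]
ft_force: [-0.3, -8.2, -6.7]
width: 0.7
```

>>> carry_out(commands=[[-0.0003, 0, -0.0014, 0, 0, 0], [-0.0003, 0, -0.0014, 0, 0, 0]])

```text
t: 26.05
ee_pos: [577.7, -163.6, 58.6]
orientation: [1.269, 1.154, -1.283]
ft_force: [0.8, -8.0, -6.2]
width: 0.3
```

>>> carry_out(commands=[[-0.0003, 0, -0.0015, 0, 0, 0], [-0.0003, 0, -0.0015, 0, 0, 0]])

```text
t: 26.3
ee_pos: [577.7, -162.0, 58.6]
orientation: [1.268, 1.153, -1.284]
ft_force: [-0.1, -0.8, -1.7]
width: 0.2
```

>>> carry_out(commands=[[-0.0003, 0, -0.0015, 0, 0, 0], [-0.0003, 0, -0.0015, 0, 0, 0]])

```text
t: 26.55
ee_pos: [578.1, -158.4, 59.4]
orientation: [1.269, 1.153, -1.284]
ft_force: [-0.4, -2.4, -1.4]
width: 0.4
```

>>> carry_out(commands=[[0, 0, -0.001, 0, 0, 0]])

```text
t: 26.68
ee_pos: [578.2, -157.7, 59.3]
orientation: [1.268, 1.153, -1.284]
ft_force: [-0.4, -7.1, -5.4]
width: 0.5
```

>>> carry_out(commands=[[0, 0, -0.0012, 0, 0, 0], [0, 0, -0.0012, 0, 0, 0]])

```text
t: 26.92
ee_pos: [578.3, -157.3, 59.1]
orientation: [1.265, 1.151, -1.284]
ft_force: [-1.6, -8.9, -2.4]
width: 0.5
```

>>> carry_out(commands=[[0, 0, 0.004, 0, 0, 0], [0, 0, 0.004, 0, 0, 0], [0, 0, 0, 0, 0, 0]])

```text
t: 27.3
ee_pos: [577.8, -165.2, 59.6]
orientation: [1.266, 1.151, -1.284]
ft_force: [0.1, 0.1, -0.2]
width: 0.7
```

>>> carry_out(commands=[[0, 0, -0.003, 0, 0, 0], [0, 0, -0.002, 0, 0, 0], [0, 0, -0.001, 0, 0, 0]])

```text
t: 27.68
ee_pos: [578.4, -158.3, 59.6]
orientation: [1.266, 1.151, -1.284]
ft_force: [-1.2, -3.1, -1.1]
width: 0.5
```

>>> carry_out(commands=[[0, 0, 0.008, 0, 0, 0], [0, 0, 0.012, 0, 0, 0], [-0.02, 0, 0.02, 0, 0, 0], [-0.035, 0, 0.02, 0, 0, 0], [-0.04, 0, 0.02, 0, 0, 0], [-0.04, 0, 0.02, 0, 0, 0], [-0.02, 0, 0, 0, 0, 0], [0, 0, 0, 0, 0, 0]])

```text
t: 28.68
ee_pos: [567.2, -264.2, 220.4]
orientation: [1.267, 1.15, -1.286]
ft_force: [-0.7, -0.5, -0.7]
width: 0.6
```

```bash
python3 - <<'E'
from workcell import ctrl
import cv2
d=[ctrl.get_image(n)["pixels"] for n in("scene","side")]
a=cv2.resize(d[0][140:270,180:310],(400,400),interpolation=cv2.INTER_CUBIC);b=cv2.resize(d[1][140:270,170:300],(400,400),interpolation=cv2.INTER_CUBIC)
cv2.imwrite("pics/v7.png",cv2.convertScaleAbs(cv2.hconcat([a,b]),alpha=1.3))
o=ctrl.get_obs();print(o["t"],o["ee_pos"],o["ft_force"])
E
```

```text
28.775 [ 566.1952337  -263.20109693  218.29413494] [-0.55345067 -0.43436     0.25230298]
```

View pics/v7.png

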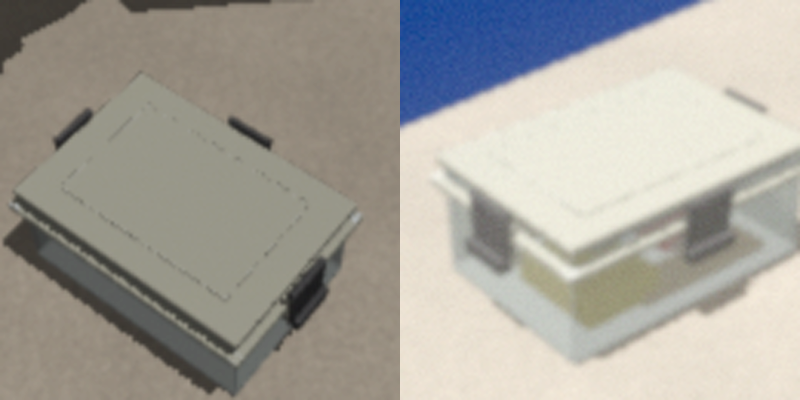

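The lid is flat and all three flaps hang vertically: front (250,130) and left (308,295) in the left half, right seen edge-on at (75,128). I'll open the gripper in free air and hand in.

>>> carry_out(commands=[[0, 0, 0, 0, 0, 0], [0, 0, 0, 0, 0, 0], [0, 0, 0, 0, 0, 0], [0, 0, 0, 0, 0, 0]], grip=0.5)

```text
t: 29.28
ee_pos: [564.6, -261.9, 214.3]
orientation: [1.264, 1.161, -1.29]
ft_force: [0.4, 0.6, 0.9]
width: 36.8
```

```bash
python3 -c "
from workcell import ctrl
print(ctrl.close_job())"
```

```text
the job is handed in; nothing more can be done
None
```

The lid is shut and all three clips are folded home. I handed the job in at about 29 s of the 69 s allowed; the hand-in reports no verdict.

- **Lid:** I pressed it onto its seal with about 10 N while all three clips still stood open. A projection check put its corners within 1–2 camera pixels of a fully shut lid.
- **Clips:** I pushed the front, left and right clips in one at a time. Each gave a rise in force, a sudden drop, then a firm stop. Backing off and touching each one again found it still home.
- **Forces:** The highest reading was about 12 N against the 20 N limit. Readings come only at the end of each move, so brief peaks in between were not seen. The front clip's catch read only about 6–7 N, at or just under the stated 7–14 N.
- **End state:** The last pictures show the lid flat and all three flaps hanging down. The arm is clear of everything and the gripper is open. I kept the arm away from the bystanders, but the final pictures were cropped to the box, so I did not check their positions.

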